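Hang a specimen carrier and slide it to the camera's pointer

ROBOT

A 7-joint arm with a two-finger parallel gripper is mounted at the origin on the work surface. World frame = base frame: x ahead of the robot, y to its left, z up, the work surface at z = 0. Lengths are in m, angles in rad, forces in N, time in s.
With the tool pointing down it reaches from about 0.425 to 0.925 m from the base axis. Payload 6.8 kg.
Tool frame: the origin (TCP) lies on the front face of the gripper's body, between the roots of the fingers; the fingertips stand 73 mm ahead of it and the grasp point (between the pads) lies 54 mm ahead of it (env.nose_length is the distance from the TCP to the fingertips, in m); z points along the fingers, y is the line along which they close (so a half turn about z gives the same grasp; the last joint's range is limited). The gripper opens to 85 mm and grips with 20 to 120 N. Pads are 22 mm wide; open, the fingers measure 114 mm over their backs; the gripper's body (76 mm by 85 mm) begins 54 mm behind the grasp point. The pads swing forward as they close: fully open they stand 13 mm farther back than shut.
Start: joints at [-1.337, 0.477, 0.022, 1.555, -0.011, 1.109, -0.083], TCP at [0.226, 0.636, 0.304] pointing down, gripper open.
Joint ranges: [-2.96, 2.96], [-0.34, 2.1], [-1.41, 1.46], [0.24, 2.44], [-1.37, 4.51], [0.17, 1.92], [-2.96, 2.96]. Speed limits (rad/s): [2.39, 2.39, 3.14, 3.14, 3.14, 3.14, 3.14].

INTERFACE

Orientations are given as a unit quaternion [w, x, y, z].
In Python, from cell import env, kin, camera, calibration, job gives the robot as it stands. The module is installed in compiled form; this text tells all that it offers. Calls block until the motion is done:
- env.reach(position, orientation): joint-space move of the TCP to a pose.
- env.movel(position, velocity=0.15, rot=None, stop_force=None): straight line of the TCP; rot=None keeps the orientation; velocity is the mean speed in m/s. With stop_force (N) it stops when the force on the tool has changed by that much, and returns True; else False.
- env.goto_joints(angles): joint-space move.
- env.grip(opening, f_grip=None): finger opening in m; f_grip is the grip in N (None keeps the last); returns when the fingers have stopped.
- env.dwell(seconds).
- kin.inverse_kinematics(position, orientation): joint angles nearest the present ones, or None.
- env.get_state(): the state.
- camera(name): name is "scene" or "top" or "wrist"; returns (picture, depth): 384x512x3 uint8, blue, green, red; 384x512 float32, m along the optical axis (not along the pixel's ray), 0 where there is no reading.
- calibration(name): a dict with "fx", "fy", "cx", "cy" (pixels), "rvec" (rotation vector, rad) and "tvec" (3), from world to camera coordinates, as OpenCV has them. Camera axes: x right, y down, z forward; pixel columns grow to the right and rows downward; lengths in m; the calibration is good to about 2 mm. A picture is of the moment at which its call begins: read the wrist's pose just before it. calibration takes no time and is no camera call; for the wrist camera it gives the pose at the moment of the call.
A pose or a line that the arm cannot do raises env.PlanningError and nothing moves.
- job.job_done(): hands the job in; it is judged then, once.
The state is a dict: "time": time; "qpos": joint angles; "joint_velocities": joint speeds; "joint_torque": joint torques, N m; "tcp_pos": TCP position; "orientation": TCP orientation; "force": force on the tool from outside, world axes, zero at the start; "torque": the same for the moment, N m; "opening": finger opening in m; "gripper_force": force on a finger pad.
Only numpy, scipy, OpenCV 4.12 (cv2) and the standard library are available. Lean on these libraries where they do the work, as an engineer would, in place of code of your own. Each camera call takes 0.05 s, during which the arm holds its last target. There are 200 camera calls.

TASK

Take the specimen carrier (the plate with the knife and the sloping handle) out of the rack and hook it over the open end of the rail, the part that has no light above it, with its knife side towards the camera. Then slide it along the rail, under the light, until it is centred above the camera's pointer, and let go so that it hangs there quietly. Leave everything else where it stands.

Things in the scene. Friction and masses are not known exactly. Their poses are not given: they have to be found in the camera images.
- carrier: Specimen carrier, 0.2 kg, standing in either place of the rack. Grey upright plate 100 (y) x 95 (z) x 6 mm (x at 0), a knife fixed on its front (+x) face (out to x 10 mm). On top an aluminium hook, behind it a sloping black handle. Origin: middle of the plate's lower edge; z up, +x its front, y along the plate.
- carrier_hook (a point): Where the rail's axis lies in the hook when hung: carrier x -3, y 0, z 137 mm; same axes. Hook 40 mm wide (y). In carrier mm: back wall x -21 to -15, z 89 to 150; top bar z 144 to 150; front lip x 9 to 15, down to z 128. Rail gap 24 mm in x. The rail enters from the front, through the 33 mm opening between lip and plate top (z 95).
- carrier_grip (a point): Place to grip the handle: carrier x -48, y 0, z 199 mm; axes as the carrier's. Handle 30 mm wide (y), 8 mm thick, 85 mm long, from x -18, z 147 mm sloping up and back (to -x) at 30 degrees from vertical; this point is 60 mm up it. Close the fingers along y, with the tool tilted to run along the handle.
- rack: Fixed rack on the table: base 110 (x) x 270 (y) x 6 mm, and two walls 8 mm thick, 260 mm long along y, up to z 36 mm, with an 8 mm slot between them at x 0. Two places in the slot, about y +65 and y -65 mm; plates stand on the slot's floor at z 6 mm. Origin: centre of the underside.
- scale_plate: White scale plate 90 (y) x 68 (z) x 6 mm with black ticks, no hook or handle, standing in the rack's other place; to be left there. Origin: middle of its lower edge.
- rail: Fixed stand with a round steel rail, diameter 14 mm, along its y from -195 to 195 mm, axis at x 0, z 195 mm. End posts at y +-199 mm, 20 (x) x 12 mm, 205 mm high at +y. Two thin legs at x 41 to 53, y 20 and -170 mm. Base plate x -20 to 80, y +-210, 10 mm thick. Origin: on the table below the rail's middle; +x is the camera's side.
- rail_open (a point): On the rail's axis, middle of its open part: rail x 0, y 100, z 195 mm; rail's axes. Open above from y 40 to 193 mm. From y -195 to 40 mm a black light housing hangs above it (x -15 to 30, z 215 to 335 mm), 13 mm above the rail's top: a hook can slide there but not be put on, and a tool must lean back to -x.
- mark (a point): Tip of the camera's pointer, a small steel cone beneath the rail, 44 mm above the table, 14 mm below the hanging carrier's lower edge. Axes as the rail's: the carrier is centred when its middle has the same y along the rail. Anywhere from 30 to 130 mm on the -y side of the rail's middle.
- camera: Black camera, 125 mm wide, lens towards the rail, fixed on a flat bar 28 mm wide that also carries the pointer and runs on beneath the rail to a pointed end 104 mm to -x of it, in line with the pointer; origin on the table beneath the pointer, the camera 0.26 m from it to +x, 153 mm high.
- jar: Loose low jar, diameter 60, height 55 mm; bystander. Origin: centre of its underside.
- brush: Loose brush, 170 mm long, lying; bystander.
- marker: Loose marker pen, 130 mm long, diameter 16 mm, lying; bystander.
- badge: Loose round badge, diameter 70, 8 mm thick; bystander.
- vial: Loose small bottle, diameter 36, height 70 mm, upright; bystander.
Mind the look-alikes: they are no part of the job. What is shaped like the carrier but blue is not meant.

How it is judged:
On the way, in this order (a step that is already met when the one before it is completed fails the run):
1. the carrier is hooked on the open end of the rail (hook over the rail, no lower than it hangs and less than 10 mm above that) (x of carrier_hook in the frame of rail between -0.012 and 0.012 m and z of carrier_hook in the frame of rail between 0.188 and 0.205 m and y of carrier_hook in the frame of rail above 0.035 m and angle between the y axis of carrier and the y axis of rail, either way round below 0.25 rad), for 0.1 s.
2. the carrier has been slid along the rail to within 8 mm of the pointer (x of carrier_hook in the frame of rail between -0.012 and 0.012 m and z of carrier_hook in the frame of rail between 0.188 and 0.205 m and y of carrier_hook in the frame of mark between -0.008 and 0.008 m), for 0.2 s.
At the end, for the whole second after the job is handed in: The carrier hangs by its hook from the rail, released, slower than 30 mm/s, upright and along the rail within 14 degrees, knife towards the camera, within 8 mm of the pointer along the rail; the scale plate within 30 mm and other loose things within 40 mm of their starts (all of step 2 and angle between carrier's own z axis and vertical below 0.25 rad and angle between the y axis of carrier and the y axis of rail, either way round below 0.25 rad and x of carrier_grip in the frame of rail below 0 m and linear speed of carrier below 0.03 m/s and contact force between carrier and rail above 0.5 N and distance of each of jar, brush, marker, badge, vial from where it was at the start of the episode below 0.04 m and distance of scale_plate from where it was at the start of the episode below 0.03 m); the robot touches nothing.
It fails at once if the scale plate is moved more than 30 mm, or another loose thing on the table more than 40 mm (distance of any of jar, brush, marker, badge, vial from where it was at the start of the episode above 0.04 m or distance of scale_plate from where it was at the start of the episode above 0.03 m).
It also fails if it takes over 45 s, if anything falls off the work surface, if the arm or the gripper's body presses on something with over 40 N, if the wrist force passes 120 N, or if a joint passes its speed limit or range.

## Working session

There is one attempt and no reset: what is moved stays moved. The work goes in short steps, each a Python script; the robot and the scene stay as the last script left them, time stands still between calls to the robot, and variables do not carry over. Pictures are saved under pics/ and viewed, at most 10 in all, crops included, and the job is handed in when it is done.

```bash
mkdir -p pics; cat > h.py <<'E'
import numpy as np, cv2
from cell import env, kin, camera, calibration, job
from scipy.spatial.transform import Rotation as R
def snap(n):
    c=calibration(n); p,d=camera(n); return p,d,c
def world(d,c):
    v,u=np.mgrid[:d.shape[0],:d.shape[1]]
    P=np.stack([(u-c['cx'])/c['fx']*d,(v-c['cy'])/c['fy']*d,d],-1)
    Rm=cv2.Rodrigues(np.array(c['rvec'],float))[0]
    W=(P-np.array(c['tvec']).ravel())@Rm
    W[d<=0]=np.nan
    return W
def q(Rm):
    x,y,z,w=R.from_matrix(Rm).as_quat(); return [w,x,y,z]
E
python3 - <<'E'
from h import *
for n in('scene','top'):
    p,d,c=snap(n); cv2.imwrite(f'pics/{n}.png',cv2.resize(p,(800,600))); np.savez(n,p=p,d=d,W=world(d,c))
    Rm=cv2.Rodrigues(np.array(c['rvec'],float))[0]; print(n,-Rm.T@np.array(c['tvec']).ravel(),Rm[2],c['fx'])
print(env.get_state()['time'])
E
```

```text
scene [1.18511838 0.42478047 0.86836876] [-0.62815229 -0.37280834 -0.68296313] 428.13913061967315
top [0.25472619 0.02835407 1.45739015] [ 0.20872039 -0.00188683 -0.97797354] 447.80617984915966
0.1
```

View pics/scene.png

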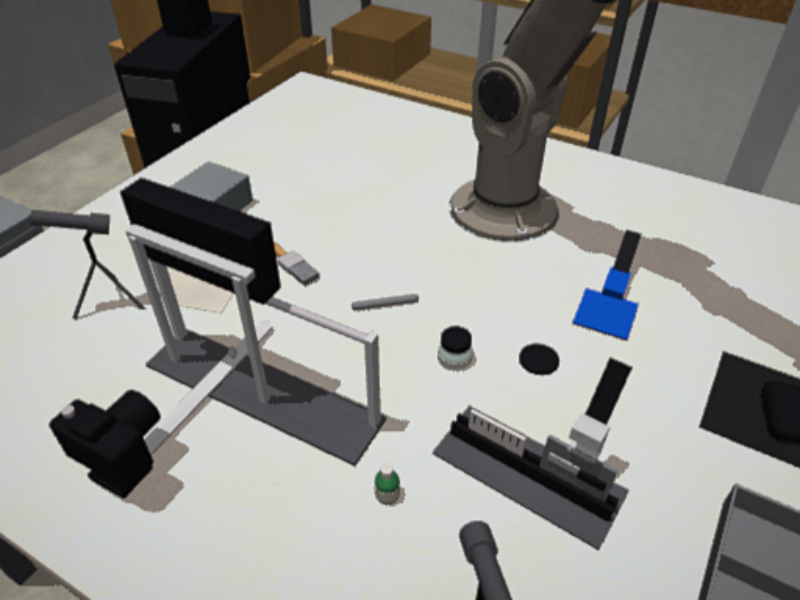

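View pics/top.png

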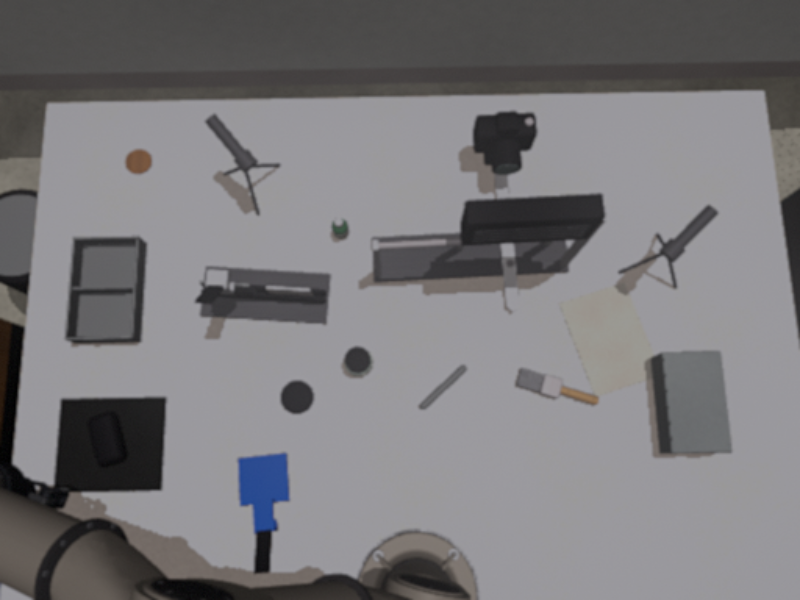

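Candidates for the carrier, in scene pixels:
- Grey plate with alu hook and black handle in the rack's +y place (590,440).
- Blue look-alike lying at (615,300), not meant.
- White scale plate (495,430), which has no hook.

I choose the grey one. Rail: open end towards (370,340), housing at (200,240). Pointer bar end is at top (508,308).

```bash
cat > m.py <<'E'
from h import *
T=np.load('top.npz');S=np.load('scene.npz')
def sel(D,u0,v0,u1,v1,z0,z1,f=None):
    s=512/800; a=slice(int(v0*s),int(v1*s)); b=slice(int(u0*s),int(u1*s))
    W=D['W'][a,b].reshape(-1,3); P=D['p'][a,b].reshape(-1,3).astype(int)
    m=(W[:,2]>z0)&(W[:,2]<z1)
    if f is not None: m&=f(P)
    return W[m],P[m]
def rect(n,X):
    if len(X)<5: print(n,'few',len(X));return
    c,s,a=cv2.minAreaRect((X[:,:2]*1000).astype(np.float32)); print(n,len(X),'c',np.round(c,1),'s',np.round(s,1),'a',round(a,2),'z',np.round(np.percentile(X[:,2],[5,50,95]),4))
dark=lambda P:P.max(1)<110
for nm,D,rk,rl in(('top',T,(190,255,335,330),(360,190,610,300)),('scene',S,(425,340,640,550),(120,170,400,470))):
    rect(nm+' rackbase',sel(D,*rk,.002,.012,dark)[0])
    rect(nm+' walls',sel(D,*rk,.031,.039,dark)[0])
    rect(nm+' scaletop',sel(D,*rk,.060,.085)[0])
    rect(nm+' hooktop',sel(D,*rk,.150,.161)[0])
    rect(nm+' handle',sel(D,*rk,.170,.24)[0])
    X=sel(D,*rk,.165,.24)[0]
    for z in np.arange(.165,.24,.01):
        Y=X[(abs(X[:,2]-z)<.005)]
        if len(Y): print('  h',round(z,3),np.round(Y.mean(0)*1000,1),len(Y))
    rect(nm+' railbase',sel(D,*rl,.006,.014,dark)[0])
    X=sel(D,*rl,.19,.207)[0]; rect(nm+' rail',X)
    rect(nm+' housing',sel(D,*rl,.328,.342)[0])
X=sel(T,480,235,540,320,.002,.06)[0]
rect('bar',sel(T,495,283,530,318,.002,.03,lambda P:P.min(1)>50)[0])
for n,b in(('tip area',(485,240,540,318)),):
    p=T['p'][int(b[1]*.64):int(b[3]*.64),int(b[0]*.64):int(b[2]*.64)]
    a=cv2.resize(p,None,fx=10,fy=8,interpolation=0)
    q2=S['p'][190:320,255:410]; cc=cv2.resize(q2,None,fx=2.8,fy=3,interpolation=2)
    H=600; im=np.zeros((600,800,3),np.uint8); im[:min(400,a.shape[0]),:min(360,a.shape[1])]=a[:400,:360]; im[:min(600,cc.shape[0]),360:360+cc.shape[1]]=cc[:600,:440]
    cv2.imwrite('pics/crop1.png',im)
# height samples along the bar
for v in range(150,200,3):
    print(v,[ (np.round(T['W'][v,u]*1000).astype(int).tolist(),int(T['p'][v,u].mean())) for u in (321,326,331)])
E
python3 m.py
```

```text
top rackbase 1478 c [609.1 309.5] s [267.  109.5] a 85.43 z [0.0027 0.0064 0.0107]
top walls 173 c [607.7 290.7] s [218.8  25.3] a 85.25 z [0.0318 0.0352 0.0385]
top scaletop 102 c [609.1 315.6] s [218.    8.2] a 86.53 z [0.0629 0.0726 0.0799]
top hooktop 148 c [604.5 376.2] s [41.8 39.5] a 83.0 z [0.1515 0.1563 0.1594]
top handle 120 c [564.2 379.8] s [31.9 39.9] a 86.2 z [0.1732 0.2062 0.227 ]
  h 0.165 [590.3 377.3 166.9] 6
  h 0.175 [580.6 374.7 174.6] 16
  h 0.185 [574.3 376.5 185.7] 15
  h 0.195 [568.4 376.5 194.5] 17
  h 0.205 [561.  377.1 205.5] 20
  h 0.215 [554.3 380.2 214.9] 19
  h 0.225 [547.7 379.6 224.2] 32
  h 0.235 [545.4 387.7 232. ] 1
top railbase 1881 c [ 676.9 -129.9] s [419.5 115.9] a 85.41 z [0.0065 0.0099 0.0133]
top rail 279 c [ 659.3 -128.7] s [ 19.4 404.9] a 1.87 z [0.1945 0.2007 0.2055]
top housing 1458 c [ 670.4 -207.3] s [ 46.8 235.7] a 1.76 z [0.3306 0.3346 0.3381]
scene rackbase 2895 c [507.9 265.8] s [414.4 308.7] a 16.85 z [0.0042 0.0073 0.0104]
scene walls 690 c [578.2 249.7] s [377.8 117. ] a 63.03 z [0.032  0.0361 0.0385]
scene scaletop 635 c [609.
[... 1586 characters left out ...]
629, -231, -1], 109)]
183 [([619, -197, 2], 107), ([614, -211, 18], 110), ([619, -231, -1], 112)]
186 [([609, -197, 1], 123), ([605, -211, 14], 155), ([608, -230, -1], 142)]
189 [([599, -196, -1], 134), ([594, -210, 15], 154), ([595, -228, 11], 150)]
192 [([589, -196, -4], 151), ([584, -210, 15], 155), ([584, -226, 16], 154)]
195 [([578, -195, 0], 152), ([-9223372036854775808, -9223372036854775808, -9223372036854775808], 156), ([573, -225, 19], 154)]
198 [([568, -195, -2], 154), ([565, -209, 13], 122), ([567, -228, -2], 153)]m.py:36: RuntimeWarning: invalid value encountered in cast
  print(v,[ (np.round(T['W'][v,u]*1000).astype(int).tolist(),int(T['p'][v,u].mean())) for u in (321,326,331)])
```

View pics/crop1.png

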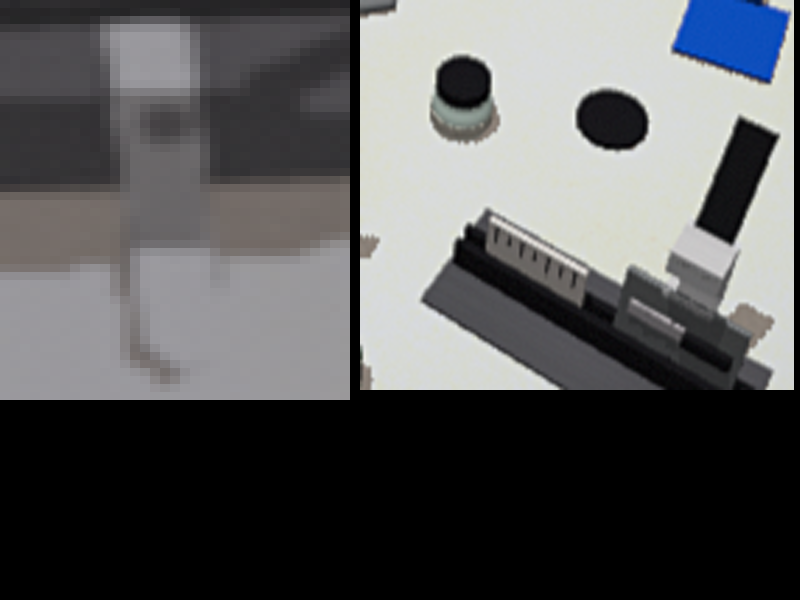

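The crop shows the grey plate with a light knife on its camera-side face, an alu hook and a black handle leaning back, so the carrier choice is confirmed. The pointer is the dark spot at top pixel (326.5,168.5). The plate seems to lean back slightly in its slot, so I'll fit planes and lines to check.

```bash
cat > m2.py <<'E'
from h import *
from scipy.optimize import least_squares
T=np.load('top.npz');S=np.load('scene.npz')
allp=lambda D,x0,x1,y0,y1,z0,z1:(lambda W,P:(W[(m:=(W[:,0]>x0)&(W[:,0]<x1)&(W[:,1]>y0)&(W[:,1]<y1)&(W[:,2]>z0)&(W[:,2]<z1))],P[m]))(D['W'].reshape(-1,3),D['p'].reshape(-1,3).astype(int))
def plane(X):  # x = a + b*(y-y0)+c*(z-z0), robust
    y0,z0=X[:,1].mean(),X[:,2].mean()
    f=lambda p:p[0]+p[1]*(X[:,1]-y0)+p[2]*(X[:,2]-z0)-X[:,0]
    r=least_squares(f,[X[:,0].mean(),0,0],loss='soft_l1',f_scale=.001); return r.x,y0,z0,np.median(abs(r.fun)),len(X)
for nm,D in(('top',T),('scene',S)):
    X,P=allp(D,.52,.60,.35,.41,.175,.226); X=X[P.max(1)<70]; print(nm,'handle',np.round(plane(X),4) if 0 else plane(X))
    X,_=allp(D,.59,.64,.33,.425,.078,.099); print(nm,'plate',plane(X))
    X,_=allp(D,.55,.66,.33,.42,.152,.160);  print(nm,'hooktop xy med',np.median(X,0), X[:,0].min(),X[:,0].max(),X[:,1].min(),X[:,1].max())
    X,P=allp(D,.59,.64,.2,.31,.04,.072); print(nm,'scale',plane(X))
    X,P=allp(D,.63,.69,-.08,.055,.19,.206); print(nm,'rail',np.polyfit(X[:,1],X[:,0],1),len(X),X[:,1].max(),np.percentile(X[:,2],[5,50,95]),np.median(X[:,0]),np.median(X[:,1]))
    X,P=allp(D,.60,.72,-.36,-.09,.328,.342); r=cv2.minAreaRect((X[:,:2]*1000).astype(np.float32));print('housing',r)
    # rail by ridge: highest 1/3
    X,P=allp(D,.64,.68,.055,.085,.18,.21); print(nm,'post',np.median(X,0),len(X),X.min(0),X.max(0))
    # bar: points z 8..22, x behind rail
    X,P=allp(D,.55,.64,-.26,-.17,.008,.024); print(nm,'bar',np.polyfit(X[:,0]-.6,X[:,1],1),len(X),X[:,1].min(),X[:,1].max(),X[:,0].min())
    X,P=allp(D,.70,.80,-.26,-.17,.012,.024); print(nm,'bar front',np.median(X[:,0]),np.median(X[:,1]))
    X,P=allp(D,.64,.69,-.26,-.17,.024,.050); print(nm,'cone',X.mean(0) if len(X) else 0,len(X))
c=calibration('top');Rm=cv2.Rodrigues(np.array(c['rvec'],float))[0];C=-Rm.T@np.array(c['tvec']).ravel()
r=Rm.T@np.array([(326.6-c['cx'])/c['fx'],(168.5-c['cy'])/c['fy'],1]); print('tip@.035',C+r*(.035-C[2])/r[2])
E
python3 m2.py; python3 - <<'E'
from h import *
print(env.get_state()['orientation'])
yaw=np.deg2rad(-4.7)
for s in(1,-1):
  for t in ([.56,.378,.205],[.615,-.03,.29],[.615,-.22,.257]):
    Rm=R.from_euler('z',yaw).as_matrix()@np.array([[-.866*s,0,.5],[0,s,0],[-.5*s,0,-.866]]);
    print(s,kin.inverse_kinematics(list(np.array(t)-.054*Rm[:,2]),q(Rm)))
c=calibration('wrist');Rm=cv2.Rodrigues(np.array(c['rvec'],float))[0];print(-Rm.T@np.array(c['tvec']).ravel(),Rm[2],c['fx'])
E
```

```text
top handle (array([ 0.56212706,  0.1348383 , -0.67820729]), np.float64(0.3757973843507661), np.float64(0.20373329467165796), np.float64(0.0012352329735947354), 87)
top plate (array([ 0.60926988,  0.06796341, -0.00301519]), np.float64(0.3626128624177011), np.float64(0.09293641620429458), np.float64(0.0007239348369863507), 28)
top hooktop xy med [0.607102   0.37571811 0.15637874] 0.5832584118931134 0.6256484547617049 0.3546423657354028 0.3973190093165756
top scale (array([0.60287942, 0.06397766, 0.04110342]), np.float64(0.2505450338748541), np.float64(0.05698327267537809), np.float64(0.0010683731855213319), 89)
top rail [-0.03583435  0.65473091] 211 0.05264710836672837 [0.19458334 0.20050821 0.20475599] 0.655073034549561 -0.014793756243677228
housing ((670.3900146484375, -207.48658752441406), (46.79542922973633, 235.32688903808594), 1.6353394985198975)
top post [0.65109198 0.06688157 0.20294012] 49 [0.64326308 0.05535937 0.18324462] [0.66269102 0.07368445 0.20870883]
top bar [ 0.04033093 -0.21238195] 190 -0.258965843563726 -0.17064596685041084 0.5544938163532717
top bar front 0.7051722
[... 1324 characters left out ...]
.035     ]
[-6.88649544e-05  1.70049564e-01  9.85435179e-01 -8.05112504e-04]
1 [-1.09975291  0.40329684  0.2829364   1.92258543  0.57574861  0.58505455
  0.18680086]
1 [-0.72261951  0.12903296  0.69245301  2.08149777 -0.03121502  0.44097708
  1.45731681]
1 [-0.18284379  0.26152777  0.57276903  2.01980142 -0.63443676  0.4616033
  2.3379452 ]
-1 [-1.49937012  0.51899505  0.83415802  1.94677792  0.04576627  0.47976321
 -2.49267142]
-1 [-0.69271369  0.12696671  0.65819863  2.08012345 -0.01679943  0.44143107
 -1.69857559]
-1 [-0.07087447  0.24826755  0.43597028  2.01348149 -0.54696497  0.44338
 -0.88332354]
[0.15706928 0.66058436 0.37252526] [ 0.27399445 -0.09890007 -0.95663254] 271.0748937506293
```

Measured points, each checked against the text:
- **Carrier:** yaw about -4.6°, leaning back about 2.5°. Grip point about (0.5585, 0.3785, 0.203), where two views and the model agree within 1–2 mm.
- **Rail:** axis x = 0.6556 - 0.0363y, yaw +2.1°, middle y about -0.131.
- **Pointer:** (0.663, -0.211), which lies on the rail line and 80 mm to the -y side of the middle, so inside the stated range.

Next I move to the pre-grasp.

```bash
cat >> h.py <<'E'
def rot(yaw,tilt):
    s,c=np.sin(np.deg2rad(tilt)),np.cos(np.deg2rad(tilt))
    return R.from_euler('z',yaw,degrees=True).as_matrix()@np.array([[-c,0,s],[0,1,0],[-s,0,-c]])
def tcp(g,yaw,tilt,back=0):
    Rm=rot(yaw,tilt); return list(np.array(g)-(.054+back)*Rm[:,2]),q(Rm)
G=[.5585,.3785,.203]
E
python3 - <<'E'
from h import *
p,o=tcp(G,-4.6,32.5,.09); env.reach(p,o)
im,d,c=snap('wrist'); np.savez('w1',p=im,d=d,W=world(d,c)); 
Rm=cv2.Rodrigues(np.array(c['rvec'],float))[0]
z=rot(-4.6,32.5)[:,2]
for k in (-.025,0,.06): # predicted handle axis points: top, grip, base
    x=Rm@(np.array(G)+k*z)+np.array(c['tvec']).ravel(); u=(c['fx']*x[0]/x[2]+c['cx'],c['fy']*x[1]/x[2]+c['cy']); print(k,u); cv2.circle(im,(int(u[0]),int(u[1])),3,(0,0,255),1)
cv2.imwrite('pics/w1.png',im); print(env.get_state()['time'],env.get_state()['tcp_pos'])
E
```

```text
-0.025 (np.float64(251.0609840901712), np.float64(214.28214919358635))
0 (np.float64(251.24044765816157), np.float64(203.25214691138365))
0.06 (np.float64(251.54754985449546), np.float64(184.37735263215822))
1.575 [0.48079386 0.38616594 0.32445709]
```

View pics/w1.png

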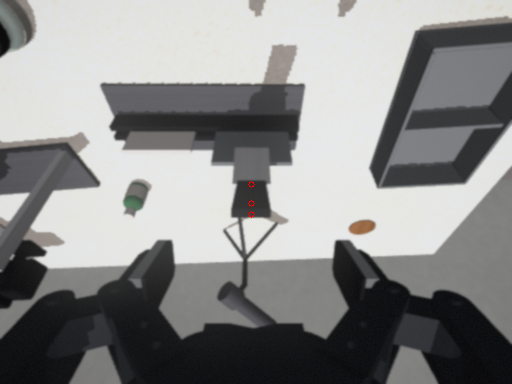

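The wrist view shows the handle at (251,182–217) with my predicted points centred on it, between the open fingers. I grip and lift.

```bash
python3 - <<'E'
from h import *
p,o=tcp(G,-4.6,32.5)
print(env.movel(p,velocity=.12,rot=o,stop_force=15))
env.grip(.0,f_grip=60); s=env.get_state(); print(s['opening'],s['gripper_force'],s['force'])
g=np.array(G)+[0,0,.13]; p,o=tcp(g,-4.6,32.5); print(env.movel(p,velocity=.12,rot=o))
p,o=tcp(g,2.1,30); env.movel(p,rot=o,velocity=.1)
s=env.get_state(); print(s['time'],s['opening'],s['force'],s['tcp_pos'])
im,d,c=snap('scene'); W=world(d,c); np.savez('s2',p=im,d=d,W=W); cv2.imwrite('pics/s2.png',cv2.resize(im[150:350,240:460],(660,600)))
E
python3 - <<'E'
import sys; sys.argv=['']
sys.path.insert(0,'.')
import os; os.chdir('.')
from h import *
from scipy.optimize import least_squares
D=np.load('s2.npz'); W=D['W'].reshape(-1,3); P=D['p'].reshape(-1,3).astype(int)
g=np.array(G)+[0,0,.13]
exp=g+[.048,0,-.199]; print('expected origin',exp)
m=(abs(W[:,1]-exp[1])<.045)&(W[:,2]>exp[2]+.01)&(W[:,2]<exp[2]+.09)&(abs(W[:,0]-exp[0])<.03)
X=W[m]; 
f=lambda p:p[0]+p[1]*(X[:,1]-exp[1])+p[2]*(X[:,2]-exp[2]-.137)-X[:,0]
r=least_squares(f,[exp[0],0,0],loss='soft_l1',f_scale=.001); print('front plane x at hook height, yaw slope, tilt slope',r.x,len(X))
m=(abs(W[:,1]-exp[1])<.04)&(abs(W[:,2]-exp[2]-.150)<.004)&(abs(W[:,0]-exp[0])<.04);X=W[m]
print('hooktop',len(X),np.median(X,0),X.min(0),X.max(0))
m=(abs(W[:,1]-exp[1])<.07)&(abs(W[:,2]-exp[2]-.05)<.05)&(abs(W[:,0]-exp[0])<.03);X=W[m]
print('plate',X.min(0),X.max(0))
E
```

```text
False
0.029147666256834428 58.972182869911194 [-0.92381478 -0.87162119  4.68390369]
False
4.5667 0.029077757734030884 [-0.88942867 -0.95055632 -1.63782677] [0.53199561 0.37639936 0.37923712]
expected origin [0.6065 0.3785 0.134 ]
front plane x at hook height, yaw slope, tilt slope [ 0.60847254 -0.02624923  0.00970764] 1252
hooktop 357 [0.60399959 0.37778378 0.28378477] [0.58270951 0.3571781  0.28007094] [0.62185253 0.39790429 0.28790646]
plate [0.58748004 0.32758598 0.13409007] [0.61603742 0.42733126 0.23140081]
```

View pics/s2.png

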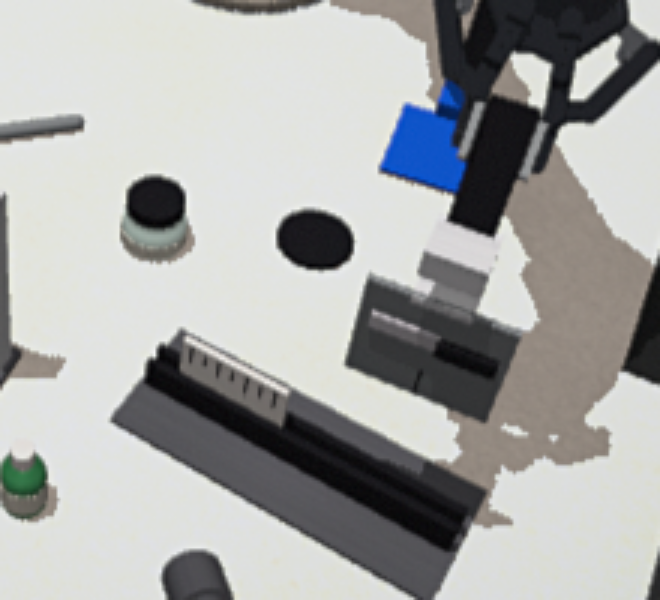

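The carrier is held upright at its expected pose within about 1 mm, and the scale plate is undisturbed. Now I travel and insert the hook from behind the rail at 25 mm above hang height.

```bash
cat >> h.py <<'E'
YAW=2.1
RZ=R.from_euler('z',YAW,degrees=True).as_matrix()
RAIL0=np.array([.6556+.0363*.131,-.131,.195])
def grip_for(x,y,z):  # hook point in rail coords (z absolute) -> tcp
    H=RAIL0*[1,1,0]+RZ@np.array([x,y,0])+[0,0,z]
    return tcp(H+RZ@np.array([-.045,0,.062]),YAW,30)
def mv(x,y,z,v=.1,sf=None):
    p,o=grip_for(x,y,z); return env.movel(p,velocity=v,rot=o,stop_force=sf)
E
python3 - <<'E'
from h import *
print(mv(-.065,.1,.271,.2)); print(mv(-.065,.1,.2205,.1)); 
print(mv(0,.1,.2205,.06,12)); s=env.get_state(); print(s['time'],s['force'],s['tcp_pos'],grip_for(0,.1,.2205)[0])
im,d,c=snap('scene'); W=world(d,c); np.savez('s3',p=im,d=d,W=W)
X=W.reshape(-1,3); h=RAIL0+RZ@np.array([0,.1,0]); 
m=(abs(X[:,1]-h[1])<.04)&(abs(X[:,2]-.2335)<.004)&(abs(X[:,0]-h[0])<.04);Y=X[m]; print('hooktop',h,len(Y),np.median(Y,0),Y.min(0),Y.max(0))
cv2.imwrite('pics/s3.png',cv2.resize(im[100:310,80:300],(620,592)))
E
```

```text
False
False
False
8.725 [ 0.36134105  0.40238097 -2.46656404] [ 0.58438319 -0.03382997  0.32917209] [np.float64(0.5847392847772811), np.float64(-0.03370550764900642), np.float64(0.32926537180435966)]
hooktop [ 0.65669093 -0.03106716  0.195     ] 235 [ 0.65565999 -0.03054307  0.23403509] [ 0.63558942 -0.05288803  0.22958888] [ 0.67406545 -0.01111245  0.23740394]
```

View pics/s3.png

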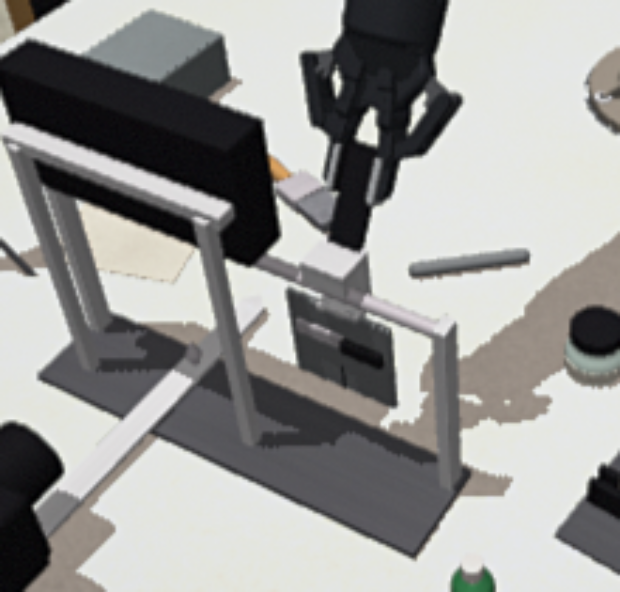

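The hook surrounds the rail at (335,275), with the plate below it and the knife facing the camera. I lower until contact, then slide.

```bash
python3 - <<'E'
from h import *
print(mv(0,.1,.192,.04,5)); s=env.get_state(); z=s['tcp_pos'][2]-grip_for(0,.1,0)[0][2]; print('hook z',z,s['force'])
z+=.0005; mv(0,.1,z,.02); env.dwell(.2); print(env.get_state()['force'])
r=mv(0,-.079,z,.07,20); s=env.get_state(); print(r,s['time'],s['force'],s['tcp_pos'],z)
for n in('scene','top'):
    im,d,c=snap(n); W=world(d,c); np.savez(n+'4',p=im,d=d,W=W)
    if n=='scene': cv2.imwrite('pics/s4.png',cv2.resize(im[90:310,50:280],(627,600),interpolation=2))
    X=W.reshape(-1,3)
    h=RAIL0+RZ@np.array([0,-.079,0])
    L=(X-h)@RZ   # rail-axis coords about the target hook point
    m=(abs(L[:,1])<.08)&(L[:,2]>-.125)&(L[:,2]<-.05)&(L[:,0]>0)&(L[:,0]<.02); Y=L[m]; print(n,'plate',len(Y),Y.min(0) if len(Y) else 0,Y.max(0) if len(Y) else 0)
    m=(abs(L[:,1])<.03)&(abs(L[:,0])<.02)&(X[:,2]>.024)&(X[:,2]<.05); Y=L[m]; print(n,'cone y',len(Y),Y.mean(0) if len(Y) else 0)
for f in('top','scene'):
    D=np.load(f+'.npz'); X=D['W'].reshape(-1,3); L=(X-h)@RZ
    m=(abs(L[:,1])<.03)&(abs(L[:,0])<.02)&(X[:,2]>.026)&(X[:,2]<.05); print(f,'cone(start)',m.sum(),L[m].mean(0))
    for a,b in((-.095,-.075),(-.075,-.055),(.06,.08),(.08,.1),(.1,.13)):
        m=(abs(L[:,1])<.022)&(L[:,0]>a)&(L[:,0]<b)&(X[:,2]>.010 if a<0 else X[:,2]>.0145)&(X[:,2]<.024)
        if m.sum()>5: print('  bar',a,m.sum(),np.percentile(L[m,1],[3,50,97]))
E
```

```text
True
hook z 0.19539444863989774 [1.33214071 0.37222116 1.92117872]
[ 0.62515971 -1.02574201 -0.13730151]
False 12.5417 [-0.31434394 -0.06959207 -2.19176448] [ 0.59134754 -0.21227262  0.30465958] 0.19589444863989774
scene plate 537 [ 0.00098468 -0.05141268 -0.12496305] [ 0.01285919  0.04474588 -0.05020546]
scene cone y 29 [ 2.95423464e-05 -5.69780754e-04 -1.60312042e-01]
top plate 60 [ 2.68877565e-05  2.11025038e-02 -1.22456905e-01] [ 0.00685643  0.0522639  -0.05235008]
top cone y 0 0
top cone(start) 18 [-0.0014085   0.00083761 -0.16034757]
  bar -0.095 48 [-0.01355991  0.00038607  0.01368154]
  bar -0.075 51 [-0.01308428 -0.00044321  0.01222702]
scene cone(start) 29 [ 7.14561443e-05 -5.22002846e-04 -1.60248836e-01]
  bar -0.095 54 [-0.01563875 -0.00190934  0.01117387]
  bar -0.075 27 [-0.00437083  0.00773361  0.01071815]
  bar 0.06 65 [-0.01609495 -0.00168804  0.01099713]
  bar 0.08 67 [-0.0154365  -0.00160697  0.01128145]
  bar 0.1 109 [-0.01672421 -0.00375591  0.01076122]
```

View pics/s4.png

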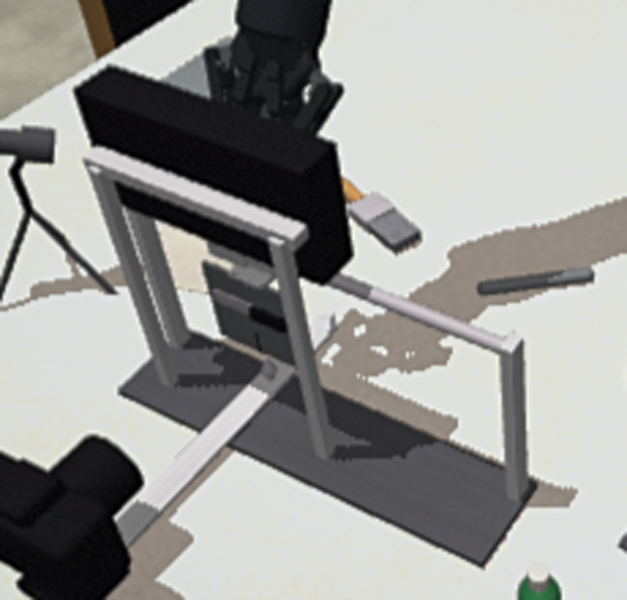

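The carrier hangs beneath the housing, above the pointer at (270,370). Its middle is within about 2 mm of the cone and bar axis in both views. I settle it on the rail, release and back off along the handle.

```bash
python3 - <<'E'
from h import *
print(mv(0,-.079,.1935,.02,2.5)); s=env.get_state(); print(s['force'])
env.grip(.06); env.dwell(.3)
s=env.get_state(); Rm=rot(YAW,30); p=np.array(s['tcp_pos'])-.12*Rm[:,2]
print(env.movel(list(p),velocity=.1)); env.dwell(2)
ims=[]
for n in('scene','wrist'):
    im,d,c=snap(n); W=world(d,c); X=W.reshape(-1,3); h=RAIL0+RZ@np.array([0,-.079,0]); L=(X-h)@RZ
    if n=='scene':
        m=(abs(L[:,1])<.08)&(L[:,2]>-.125)&(L[:,2]<-.05)&(L[:,0]>-.03)&(L[:,0]<.04)
    else:
        m=(abs(L[:,1])<.08)&(L[:,2]>-.125)&(L[:,2]<-.05)&(abs(L[:,0])<.04)
    Y=L[m]; print(n,len(Y),np.percentile(Y,[1,50,99],axis=0)); A=np.c_[np.ones(len(Y)),Y[:,1:]]; print('x fit const,yaw,tilt',np.linalg.lstsq(A,Y[:,0],rcond=None)[0])
    ims.append(cv2.resize(im[90:310,50:280],(400,400)) if n=='scene' else cv2.resize(im,(400,400)))
cv2.imwrite('pics/s5.png',np.hstack(ims)); print(env.get_state()['time'])
E
```

```text
True
[-1.73271508  1.46538094  4.28741963]
False
scene 556 [[ 0.0028872  -0.04892015 -0.12391617]
 [ 0.00554165 -0.00158246 -0.07957061]
 [ 0.01299131  0.04327747 -0.05061357]]
x fit const,yaw,tilt [0.00746974 0.0228979  0.01471258]
wrist 1832 [[ 9.36060008e-05 -4.86899656e-02 -1.23899174e-01]
 [ 1.26788600e-03  1.39001394e-04 -8.95249544e-02]
 [ 2.30801679e-03  4.90663630e-02 -5.09438353e-02]]
x fit const,yaw,tilt [ 0.00057128  0.00312382 -0.00761229]
17.0
```

View pics/s5.png

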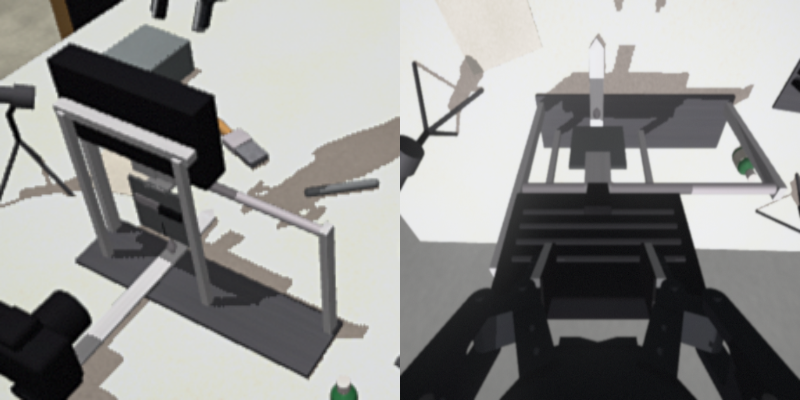

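The wrist view shows the plate (centre u about 598) in line with the pointer bar (u about 597). It hangs upright, along the rail and at rest, and the gripper is clear.

```bash
python3 -c "
from h import *
print(job.job_done())"
```

```text
the job is handed in; nothing more can be done
None
```

I handed the job in at about 17 s of robot time: the carrier hangs released on the rail, knife towards the camera and within about 2 mm of the pointer by my measurements; no verdict came back.

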